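# Hang the keyhole insert on the rotary stage-insert tree

### The job

Turn the rotary tree of microscope stage inserts until the empty branch points out over the tongue on the foot. Then take the keyhole insert from the white rack and hang it on that branch: round hole over the stud's head, then down so that the stud sits at the top of the narrow slot, and let go, leaving the branch over the tongue. Leave the other insert, the bottle, the tip box and the mouse where they are.

Things in the scene. Friction and masses are not known exactly. Their poses are not given: they have to be found in the camera images.
- stand: Fixed bright metal foot of the tree: disc 150 mm across, 14 mm thick, with a flat tongue 24 mm wide and 10 mm high that sticks out of the disc along the foot's -x axis to 122 mm from the centre. Origin: centre of the underside, on the table, on the tree's vertical turning axis. The foot's yaw varies; its -x axis (the tongue) points roughly at the robot.
- tree (a joint): Turning angle of the tree about the foot's vertical axis, rad, positive counter-clockwise seen from above, no end stops (0 and 2 pi are the same). At 0 the empty branch points along the foot's -x axis, over the tongue. Light friction (about 0.15 N m) keeps it where it is left. Mast: 18 mm steel rod.
- tree_knob (a point): Centre of the grey bar handle on top of the mast, on the turning axis, 257.5 mm above the table. The bar is 60 mm long, 14 mm wide and 35 mm high (240 to 275 mm above the table), its length lies along the line of the empty branch (tree's x axis), and it turns with the tree.
- tree_free (a point): Point that turns with the tree, straight below the middle of the empty branch's stud neck: 85 mm from the axis, always 30 mm above the table. It gives the empty branch's direction, NOT its height. All branches sit on a grey hub clamped firmly at a height that varies: stud axis 158 to 180 mm above the table, not measured; find it by touch (head top is 10 mm above the axis) or by sight.
- tree_shoulder (a point): Turns with the tree, 30 mm above the table, below the empty branch's shoulder face, 78 mm from the axis. The branch, a level steel stud pointing outward: 12 mm bar; shoulder disc 36 mm across, 4 mm thick, outer face 78 mm from the axis; neck 9 mm thick from 78 to 92 mm; round head 20 mm across from 92 to 98 mm.
- tree_rear (a point): Turns with the tree, 30 mm above the table, 85 mm from the axis, below the branch opposite the empty one. This and the two side branches (90 degrees apart) each carry an insert like the loose one, fixed there, flat side outward, 85 mm from the axis; edges reach 103 mm from the axis, tops 53.5 mm above the stud axis.
- insert: Keyhole insert, a loose grey metal plate standing upright in one of the rack's two places: 100 mm wide (its y), 5 mm thick (its x), 118 mm high (its z), 0.12 to 0.21 kg, same front and back. Origin: middle of its lower edge. It has a keyhole and below it a window 76 x 26 mm (15 to 41 mm above the origin). Hung home, its origin is 88.5 mm below the stud axis.
- insert_hole (a point): Centre of the keyhole's round part on the plate's middle plane, 66 mm above the lower edge: an eight-sided hole 26 mm across flats. From it a slot 12 mm wide goes straight up to a flat closed end 93 mm above the lower edge.
- insert_tab (a point): Middle of the insert's grip tab, on top in the middle of the plate, 125 mm above the lower edge. The tab is 12 mm thick (x), 30 mm wide (y) and reaches from 108 to 142 mm above the lower edge.
- rack: Fixed white rack, base 130 x 130 x 8 mm, with two upright places at x = -32 and +32 mm of its frame; clips 45 mm high (up to 53 mm above the table) hold the inserts' side edges in a gap 7.6 mm wide. Inserts stand on its base, 8 mm above the table, their flat sides facing its x axis; they are drawn straight up. Origin: centre of the underside.
- spare: The other loose insert in the rack, to be left there: same outer size and tab but one plain opening 64 x 68 mm and no keyhole. Origin: middle of its lower edge.
- bottle: Bystander: small amber bottle, 44 mm across, 90 mm high. Origin: centre of its underside.
- tipbox: Bystander: pipette-tip box, 120 x 85 x 65 mm. Origin: centre of its underside.
- mouse: Bystander: black computer mouse, 110 x 60 x 35 mm. Origin: centre of its underside.
Mind the look-alikes: they are no part of the job. What is shaped like the insert but black, brown or yellow is not meant.

How it is judged:
On the way, in this order (a step that is already met when the one before it is completed fails the run):
1. the empty branch points over the tongue (within about 15 degrees) (x of tree_free in the frame of stand below -0.07 m and y of tree_free in the frame of stand between -0.022 and 0.022 m), for 0.3 s.
2. the keyhole insert hangs on that branch's neck (height (world z) of insert between 0.06 and 0.1 m and horizontal distance between insert and stand between 0.078 and 0.0925 m and x of insert in the frame of stand below -0.07 m and y of insert in the frame of stand between -0.027 and 0.027 m and angle between insert's own z axis and vertical below 0.15 rad and contact force between insert and stand above 0.6 N), for 0.2 s.
At the end, for the whole second after the job is handed in: Empty branch over the tongue within about 15 degrees; the keyhole insert hangs on its neck (middle plane 78 to 92.5 mm from the tree axis), lower edge 60 to 100 mm above the table, weight on the tree, upright within 0.15 rad, at rest, released (all of step 1 and all of step 2 and linear speed of insert below 0.03 m/s and angular speed of insert below 0.3 rad/s); the robot touches nothing.
It fails at once if the other insert shifted by more than 30 mm or tipped (distance of spare from where it was at the start of the episode above 0.03 m or angle between spare's own z axis and vertical above 0.35 rad).
It fails at once if the bottle shifted by more than 30 mm or tipped (distance of bottle from where it was at the start of the episode above 0.03 m or angle between bottle's own z axis and vertical above 0.35 rad).
It fails at once if the tip box shifted by more than 30 mm or tipped (distance of tipbox from where it was at the start of the episode above 0.03 m or angle between tipbox's own z axis and vertical above 0.35 rad).
It fails at once if the mouse shifted by more than 30 mm or tipped (distance of mouse from where it was at the start of the episode above 0.03 m or angle between mouse's own z axis and vertical above 0.35 rad).
It also fails if it takes over 72 s, if anything falls off the work surface, if the arm or the gripper's body presses on something with over 40 N, if the wrist force passes 120 N, or if a joint passes its speed limit or range.

### The arm

A 6-joint arm with a two-finger parallel gripper is mounted at the origin on the work surface. World frame = base frame: x ahead of the robot, y to its left, z up, the work surface at z = 0. Lengths are in m, angles in rad, forces in N, time in s.
With the tool pointing down it reaches from about 0.4 to 0.825 m from the base axis. Payload 7 kg.
Tool frame: the origin (TCP) lies at the very end of the fingers, on their centre line; the grasp point (between the pads) lies 19 mm behind it; z points along the fingers, y is the line along which they close (so a half turn about z gives the same grasp; the last joint's range is limited). The gripper opens to 88 mm and grips with 3 to 60 N. Pads are 19 mm wide; open, the fingers measure 130 mm over their backs; the gripper's body (78 mm by 193 mm) begins 47 mm behind the grasp point.
Start: joints at [1.484, 0.359, 0.012, 0, -1.224, -0.288], TCP at [0.247, 0.628, 0.227] pointing down, gripper open.
Joint ranges: [-3.07, 3.07], [-1.43, 2.12], [-1.02, 1.25], [-3.03, 1.67], [-3.05, -0], [-3.03, 3.03]. Speed limits (rad/s): [2.39, 2.39, 3.01, 3.14, 3.14, 3.14].

### API

Orientations are given as [roll, pitch, yaw] about the fixed x, y, z axes, in that order (R = Rz(yaw) Ry(pitch) Rx(roll)).
In Python, from station import arm, vision gives the robot as it stands. The module is installed in compiled form; this text tells all that it offers.
- The arm moves only by the tool jog_arm, never from a script. Its argument "steps" is a list that holds one entry, the list of rows, each a list of 7 numbers: the closure in counts, from 0 (fully open) to 255 (shut), then the shift along the tool's x, y, z scaled (see below), then the turn, a rotation vector about the tool's x, y, z scaled (see below). In form: [[[grip, dx, dy, dz, rx, ry, rz], ...]]. A call has 1 to 8 rows; each row is the pose to reach, as a shift and turn from the pose commanded when the call began, along the tool's axes at that moment; what a row does not reach only later rows make up. The controller multiplies each number of a shift by 250 mm and each number of a turn by 45 degrees. A row lasts 1/10 s, in which the tool goes at most 50 mm and 8.59 degrees, less where a joint would pass 70% of its speed; a pose out of reach is approached as far as the arm can. A call with a number of a shift or a turn outside -1 to 1 is refused whole. A call with a gripper value outside its range is refused whole. The fingers move at their own pace and stop on an object; "newtons" is the grip in N (left out, the last holds). Time passes only in rows, so rows that repeat a pose let the fingers close. It gives the time, the measured TCP pose, the force, the opening and the grip force at its end, in the units of the state.
- arm.get_state(): the state, without advancing time (a new reading comes with each control period).
- vision.grab_frame(name): name is "scene" or "top"; returns a dict with "color" (480x640x3 uint8, red, green, blue), "vfov" (degrees; the focal length in pixels is half the picture's height over the tangent of half this angle, whatever the lens; pixels are square), "cx", "cy" (the principal point, pixels), "k1" (the pictures are not rectified: a ray, as slopes to the right and down, at radius r is drawn at 1 + k1 r^2 times it, then the intrinsics apply), "extrinsics" (4x4, takes a point from world to camera coordinates). Camera axes: x right, y down, z forward; pixel columns grow to the right and rows downward; lengths in m; the calibration is good to about 2 mm. A picture is of the moment at which its call begins. There is no depth.
- arm.job_done(): hands the job in; it is judged then, once.
The state is a dict: "t": time; "q": joint angles; "qd": joint speeds; "joint_efforts": joint torques, N m; "eef_pos": TCP position; "ee_rot": TCP orientation; "force": force on the tool from outside, world axes, zero at the start; "moment": the same for the moment, N m; "width": finger opening in m; "gripper_force": force on a finger pad.
Only numpy, scipy, OpenCV 4.12 (cv2) and the standard library are available. Lean on these libraries where they do the work, as an engineer would, in place of code of your own. Each camera call takes 0.05 s, during which the arm holds its last target. There are 200 camera calls.

## Working session

There is one attempt and no reset: what is moved stays moved. The work goes in short steps, Python scripts to look and compute and a tool call to move; the robot and the scene stay as the last step left them, time stands still between calls to the robot, and variables do not carry over. Pictures are saved under pics/ and viewed, at most 10 in all, crops included, and the job is handed in when it is done.

Besides the shell and the picture viewer there is one more tool, called after "Call:" by a JSON object that holds its "method" and its "body". jog_arm: Moves the arm, as the interface text tells. Its arguments: {"type":"object","properties":{"steps":{"type":"array","items":{"type":"array","items":{"type":"array","items":{"type":"number"}}}},"newtons":{"type":"number"}},"required":["steps"]}

```bash
mkdir -p pics
cat > h.py <<'E'
import numpy as np, cv2
from station import arm, vision
from scipy.spatial.transform import Rotation as R
def grab(n,save=None):
    f=vision.grab_frame(n)
    if save: cv2.imwrite(f'pics/{save}.png',f['color'][:,:,::-1])
    return f
def K(f):
    F=240/np.tan(np.radians(f['vfov'])/2)
    return F
def proj(f,P):
    P=np.atleast_2d(P); E=np.array(f['extrinsics']); c=P@E[:3,:3].T+E[:3,3]
    s=c[:,:2]/c[:,2:]; r2=(s**2).sum(1,keepdims=True)
    return s*(1+f['k1']*r2)*K(f)+[f['cx'],f['cy']]
def ray(f,uv):
    d=(np.array(uv,float)-[f['cx'],f['cy']])/K(f); s=d.copy()
    for _ in range(30): s=d/(1+f['k1']*(s@s))
    E=np.array(f['extrinsics']); Rm=E[:3,:3]
    return -Rm.T@E[:3,3], Rm.T@np.array([s[0],s[1],1])
def atz(f,uv,z):
    o,d=ray(f,uv); return o+d*(z-o[2])/d[2]
def tool(P,rpy=None):
    s=arm.get_state(); T=R.from_euler('xyz',s['ee_rot'])
    return T.inv().apply(np.array(P)-s['eef_pos'])/0.25
E
python3 - <<'E'
from h import *
for n in('scene','top'):
    f=grab(n,n+'0'); print(n,f['vfov'],f['cx'],f['cy'],f['k1'],np.round(f['extrinsics'],3).tolist())
print(arm.get_state())
E
```

```text
scene 43.242763310592714 322.16420221296124 251.33626211941075 -0.023983929573221752 [[-0.321, 0.947, -0.002, 0.132], [0.755, 0.255, -0.604, -0.302], [-0.572, -0.195, -0.797, 1.685], [0.0, 0.0, 0.0, 1.0]]
top 43.0190427057912 326.09603250553295 246.3190736120676 0.039673859264721875 [[0.016, -1.0, -0.017, 0.033], [-0.994, -0.014, -0.111, 0.537], [0.111, 0.018, -0.994, 1.385], [0.0, 0.0, 0.0, 1.0]]
{'t': 0.1, 'q': array([ 1.48409459e+00,  3.59296411e-01,  1.11428969e-02, -2.92085102e-04,
       -1.22408206e+00, -2.88093855e-01]), 'qd': array([ 0.00155261, -0.00082401,  0.00244537,  0.00259894,  0.00010202,
       -0.0002417 ]), 'joint_efforts': array([-2.18581285e-03, -5.84163201e+01,  2.93749791e+01,  7.01555282e+00,
        1.01801095e-02, -4.25611256e-05]), 'eef_pos': array([0.24698062, 0.62772582, 0.22572822]), 'ee_rot': array([ 3.14013470e+00, -1.45684295e-04, -3.74894933e-01]), 'force': array([-0.53343798,  0.0315563 ,  0.33563376]), 'moment': array([0.02234714, 0.00341672, 0.01222314]), 'gripper_force': 0.0, 'width': 0.08812759960300888}
```

View pics/scene0.png

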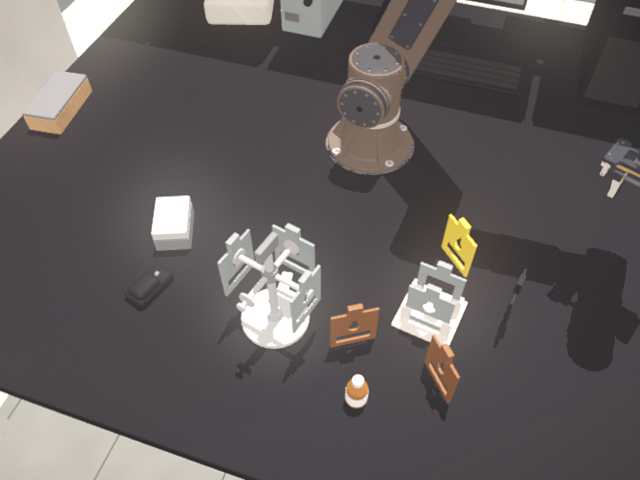

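View pics/top0.png

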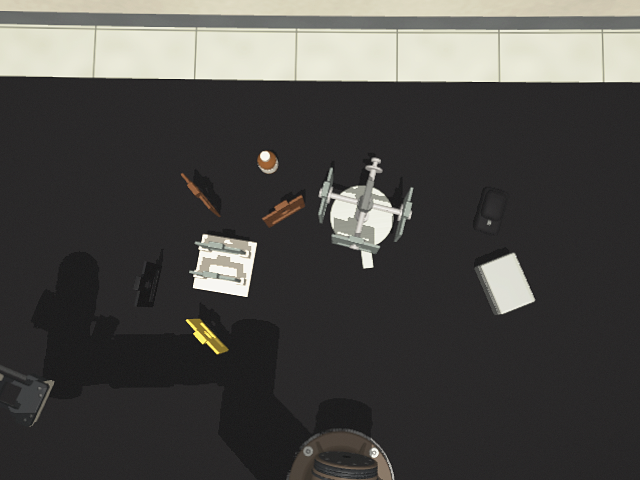

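The empty branch (top 375,162) points away from the robot and the tongue (top 367,260) towards it. The rack inserts are at top (223,245) and (218,275). The look-alikes are brown (200,193) and (284,210), black (150,278), and yellow (207,335). I'll take enlarged crops to pick out the keyhole insert.

Run:
```python
import cv2,numpy as np
a=cv2.imread('pics/scene0.png')[245:355,375:485]; b=cv2.imread('pics/top0.png')[220:305,180:265]; 
a=cv2.resize(a,(550,550),interpolation=cv2.INTER_CUBIC);b=cv2.resize(b,(250,250),interpolation=cv2.INTER_CUBIC)
c=np.zeros((550,800,3),np.uint8);c[:,:550]=a;c[:250,550:]=b
cv2.imwrite('pics/crop1.png',c)
t=cv2.imread('pics/top0.png')[145:280,305:425]
cv2.imwrite('pics/crop2.png',cv2.resize(t,None,fx=4.4,fy=4.4,interpolation=cv2.INTER_CUBIC))
```

```text
(no output)
```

View pics/crop1.png

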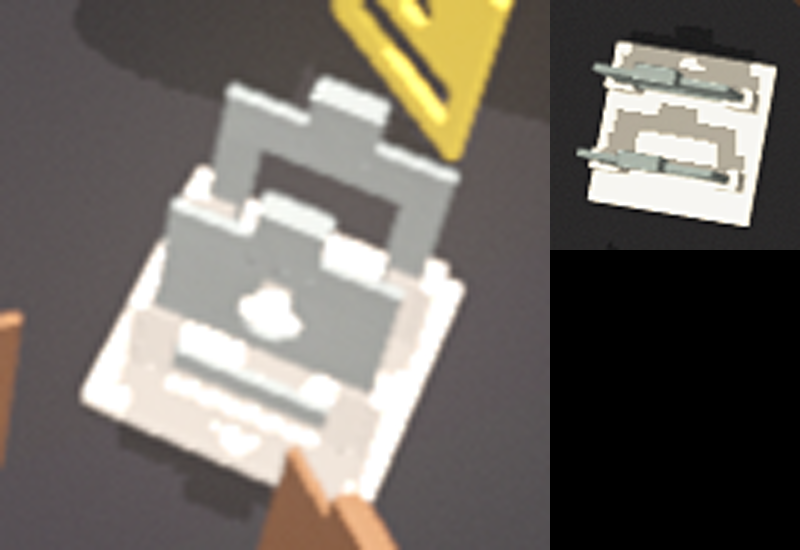

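View pics/crop2.png

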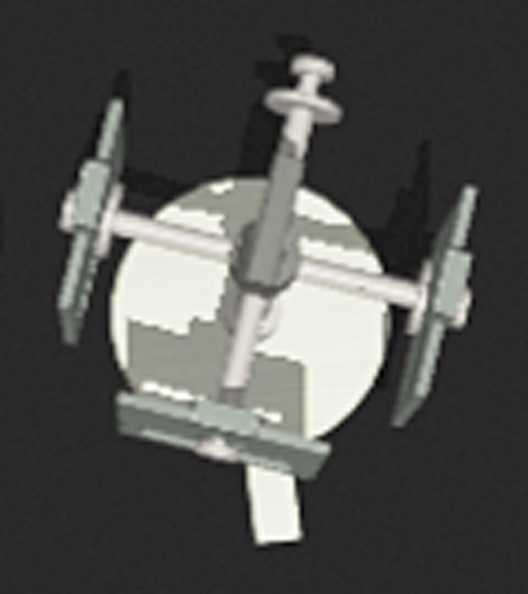

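The keyhole insert is the rack one farther from the robot (top 223,245; scene 430,305). Its round hole shows at crop (270,310). The other rack insert has the plain opening. Next I'll look at the tree in the scene view to get the stud height.

Run:
```python
import cv2
t=cv2.imread('pics/scene0.png')[215:350,210:335]
cv2.imwrite('pics/crop3.png',cv2.resize(t,None,fx=4.4,fy=4.4,interpolation=cv2.INTER_CUBIC))
```

```text
(no output)
```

View pics/crop3.png

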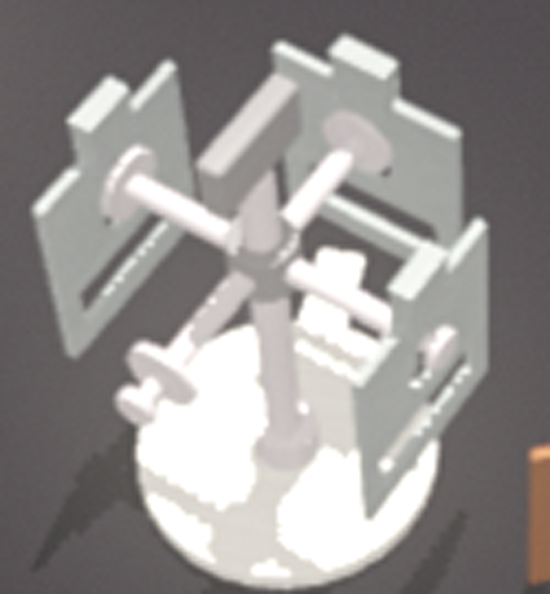

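```bash
cat > fit.py <<'E'
from h import *
from scipy.optimize import least_squares
ft=grab('top');fs=grab('scene')
T=lambda u,v:(305+u/4.4,145+v/4.4); S=lambda u,v:(210+u/4.4,215+v/4.4)
def rz(a,p): return R.from_euler('z',a).apply(p)
def model(p):
    x,y,ps,th,h=p; c=np.array([x,y,0])
    st=c+rz(ps,[[-.122,.012,.01],[-.122,-.012,.01]])
    tr=c+rz(ps+th,[[-.095,0,h],[-.076,0,h],[0,0,.275],[-.098,0,h],[.085,0,h+.0535]])
    dk=c+np.array([[0,.075,.007],[0,-.075,.007]])
    return st,tr,dk
def res(p):
    st,tr,dk=model(p)
    a=np.vstack([proj(ft,st)-[T(258,543),T(300,540)],proj(ft,tr[:2])-[T(313,68),T(303,105)],
      proj(fs,tr[[3,1,2]])-[S(130,405),S(163,373),S(250,127)]])
    d=proj(ft,dk)[:,0]-[T(110,310)[0],T(390,310)[0]]
    return np.r_[a.ravel(),d]
r=least_squares(res,[.8,-.05,0.,np.pi,.17],loss='soft_l1')
print(np.round(r.x,4),np.degrees(r.x[2:4]));print(np.round(res(r.x),1))
st,tr,dk=model(r.x);print('knob top px',(proj(ft,tr[2:3])-[305,145])*4.4)
C=lambda u,v:(180+(u-550)/2.94,220+v/2.94); D=lambda u,v:(375+u/5,245+v/5)
def rk(q):
    c=np.array([q[0],q[1],0]); a=.065
    b=c+rz(q[2],[[a,a,.008],[a,-a,.008],[-a,-a,.008],[-a,a,.008]])
    t=c+rz(q[2],[[.032+sx*.006,sy*.015,.15] for sx in(1,-1) for sy in(1,-1)])
    e=c+rz(q[2],[[.032+.0025,.05,.116],[.032+.0025,-.05,.116]])
    return b,t,e
def res2(q):
    b,t,e=rk(q)
    t[:,:2]+=rz(q[2],[q[3],q[4],0])[:2]; e[:,:2]+=rz(q[2],[q[3],q[4],0])[:2]
    return np.r_[(proj(ft,b)-[C(618,42),C(777,66),C(748,225),C(588,200)]).ravel(),
     (proj(fs,t.mean(0))-[D(297,214)]).ravel()*2,(proj(ft,t.mean(0))-[C(660,76)]).ravel()]
q=least_squares(res2,[.7,.2,-.15,0,0]).x
print(np.round(q,4),np.round(res2(q),1)); b,t,e=rk(q); o=rz(q[2],[q[3],q[4],0])
print('tab',t.mean(0)+o,'scene edge',(proj(fs,e+o)-[375,245])*5)
E
python3 fit.py
```

```text
[ 0.6112 -0.0414  0.1422  2.7535  0.1784] [  8.14948494 157.76289949]
[-0.4 -0.3  0.2 -1.  -0.1  0.1 -0.   0.2  0.2  0.4 -0.3 -0.6 -0.6 -1.8
 -0.2 -0.6]
knob top px [[272.86293153 217.81244518]]
[ 4.912e-01  2.784e-01 -1.440e-01  2.000e-04  1.300e-03] [-0.1 -0.4 -0.2 -0.   0.2  0.3  0.1  0.1 -0.9 -0.8 -2.3 -1. ]
tab [0.52319816 0.27502009 0.15      ] scene edge [[396.4458486  309.72803219]
 [167.11270274 216.78568577]]
```

The fit gives the stand at (0.611, -0.041) with yaw 0.142, the tree at +2.75 rad, and the stud axis about 0.178 m high. The tab is at (0.523, 0.275). I'll go over the knob now.

Call:
{"method": "jog_arm", "body": {"steps": [[[0,0.2,0.15,-0.3,0,0,0],[0,0.4,0.3,-0.42,0,0,0],[0,0.6,0.5,-0.42,0,0,0],[0,0.78,0.65,-0.42,0,0,0],[0,0.9,0.75,-0.42,0,0,0],[0,0.9,0.75,-0.42,0,0,0]]]}}

```text
t: 0.8
eef_pos: [0.377, 0.3905, 0.3292]
ee_rot: [-3.141, 0.0, -0.374]
force: [0.9, -0.4, 0.3]
width: 0.0876
gripper_force: 0.0
```

Call:
{"method": "jog_arm", "body": {"steps": [[[0,0.9,0.75,0,0,0,0],[0,0.9,0.75,0,0,0,0],[0,0.9,0.75,0,0,0,0],[0,0.9,0.75,0,0,0,0],[0,0.9,0.75,0,0,0,0],[0,0.9,0.75,0,0,0,0],[0,0.9,0.75,0,0,0,0]]]}}

```text
t: 1.5
eef_pos: [0.5187, 0.1315, 0.3285]
ee_rot: [3.141, 0.0, -0.38]
force: [0.2, -0.0, -0.1]
width: 0.0879
gripper_force: 0.0
```

```bash
cat >> h.py <<'E'
def plan(P,psi):
    s=arm.get_state(); r=(s['ee_rot'][2]-psi+np.pi)%(2*np.pi)-np.pi
    print('t',round(s['t'],2),'pos',np.round(s['eef_pos'],4),'rot',np.round(s['ee_rot'],3),'q6',round(s['q'][5],2),'F',np.round(s['force'],1),'w',round(s['width'],4))
    print('shift',np.round(tool(P),3),'rz',round(np.degrees(r)/45,3))
E
python3 -c "
from h import *
plan([.611,-.041,.31],-.246)"
```

```text
t 1.5 pos [0.5187 0.1315 0.3285] rot [ 3.141  0.    -0.38 ] q6 0.58 F [ 0.2 -0.  -0.1] w 0.0879
shift [0.599 0.504 0.075] rz -0.17
```

Call:
{"method": "jog_arm", "body": {"steps": [[[0,0.6,0.5,0,0,0,-0.17],[0,0.6,0.5,0,0,0,-0.17],[0,0.6,0.5,0,0,0,-0.17],[0,0.6,0.5,0,0,0,-0.17],[60,0.6,0.5,0.08,0,0,-0.17],[90,0.6,0.5,0.08,0,0,-0.17]]]}}

```text
t: 2.1
eef_pos: [0.6101, -0.0366, 0.3055]
ee_rot: [3.14, 0.005, -0.244]
force: [0.2, 0.4, -0.5]
width: 0.0771
gripper_force: 0.0
```

```bash
python3 -c "
from h import *
plan([.611,-.041,.245],-.246)
f=grab('top','above');g=grab('scene')
a=f['color'][150:270,300:430];b=g['color'][180:300,210:340]
import cv2
cv2.imwrite('pics/ab.png',cv2.resize(np.hstack([a,b])[:,:,::-1],None,fx=3,fy=3,interpolation=cv2.INTER_CUBIC))"
```

```text
t 2.1 pos [ 0.6101 -0.0366  0.3055] rot [ 3.14   0.005 -0.244] q6 1.07 F [ 0.2  0.4 -0.5] w 0.0771
shift [0.009 0.016 0.242] rz 0.003
```

View pics/ab.png

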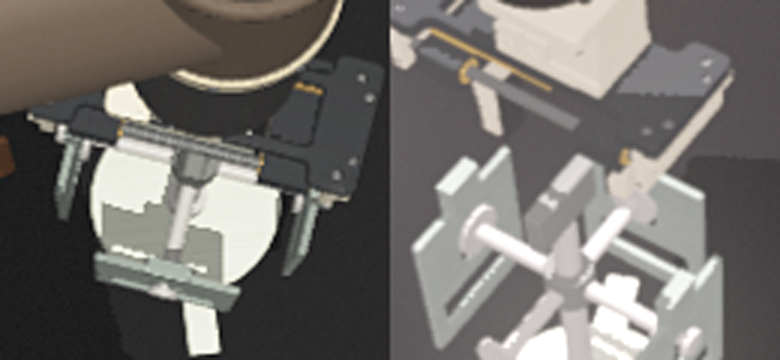

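The gripper is above the knob with the fingers either side of it. The left crop has the bar hidden under the gripper, and the right crop has the knob at (560,200). Going down next.

Call:
{"method": "jog_arm", "body": {"newtons": 8, "steps": [[[90,0.01,0.016,0.2,0,0,0],[90,0.01,0.016,0.24,0,0,0],[90,0.01,0.016,0.24,0,0,0],[255,0.01,0.016,0.24,0,0,0],[255,0.01,0.016,0.24,0,0,0],[255,0.01,0.016,0.24,0,0,0],[255,0.01,0.016,0.24,0,0,0],[255,0.01,0.016,0.24,0,0,0]]]}}

```text
t: 3.0
eef_pos: [0.6128, -0.0402, 0.2493]
ee_rot: [-3.141, -0.001, -0.241]
force: [0.5, 0.1, 0.1]
width: 0.0226
gripper_force: 0.0
```

```bash
python3 -c "
from h import *
plan([.611,-.041,.245],-.246);s=arm.get_state();print(s['q'],s['gripper_force'])"
```

```text
t 3.0 pos [ 0.6128 -0.0402  0.2493] rot [-3.141e+00 -1.000e-03 -2.410e-01] q6 1.08 F [0.5 0.1 0.1] w 0.0226
shift [-0.006  0.005  0.017] rz 0.006
[ 2.52211413e-01  2.45453311e-01 -9.55977401e-02  1.10818865e-04
 -1.22908831e+00  1.07723973e+00] 0.0
```

Call:
{"method": "jog_arm", "body": {"steps": [[[255,0,0,0.016,0,0,0],[255,0,0,0.016,0,0,0],[255,0,0,0.016,0,0,0],[255,0,0,0.016,0,0,0]]]}}

```text
t: 3.4
eef_pos: [0.6127, -0.0422, 0.2458]
ee_rot: [3.139, -0.001, -0.242]
force: [-1.3, -6.2, 5.6]
width: 0.0141
gripper_force: 8.0
```

Call:
{"method": "jog_arm", "body": {"newtons": 20, "steps": [[[255,-0.006,0.006,0,0,0,0],[255,-0.006,0.006,0,0,0,0.1],[255,-0.006,0.006,0,0,0,0.25],[255,-0.006,0.006,0,0,0,0.4],[255,-0.006,0.006,0,0,0,0.5],[255,-0.006,0.006,0,0,0,0.5]]]}}

```text
t: 4.0
eef_pos: [0.6126, -0.0424, 0.2458]
ee_rot: [-3.141, -0.004, -0.637]
force: [4.6, -4.9, 2.8]
width: 0.0138
gripper_force: 20.0
```

```bash
python3 -c "
from h import *
plan([.611,-.042,.245],-.246);s=arm.get_state();print(s['force'],s['moment'],s['gripper_force'])"
```

```text
t 4.0 pos [ 0.6126 -0.0424  0.2458] rot [-3.141 -0.004 -0.637] q6 0.68 F [ 4.6 -4.9  2.8] w 0.0138
shift [-0.006  0.003  0.003] rz -0.498
[ 4.64710384 -4.88794523  2.84134638] [-1.62808263 -1.7065451  -0.10117106] 20.013233721256256
```

Call:
{"method": "jog_arm", "body": {"steps": [[[255,0.005,0,0,0,0,0.15],[255,0.005,0,0,0,0,0.33],[255,0.005,0,0,0,0,0.5],[255,0.005,0,0,0,0,0.66],[255,0.005,0,0,0,0,0.83],[255,0.005,0,0,0,0,1],[255,0.005,0,0,0,0,1],[255,0.005,0,0,0,0,1]]]}}

```text
t: 4.8
eef_pos: [0.6124, -0.0425, 0.2458]
ee_rot: [-3.14, -0.001, -1.42]
force: [-0.1, -0.8, 6.0]
width: 0.0142
gripper_force: 20.0
```

```bash
python3 -c "
from h import *
plan([.612,-.043,.245],-3.0);s=arm.get_state();print(s['force'],s['moment'],s['gripper_force'])"
```

```text
t 4.8 pos [ 0.6124 -0.0425  0.2458] rot [-3.14e+00 -1.00e-03 -1.42e+00] q6 -0.1 F [-0.1 -0.8  6. ] w 0.0142
shift [0.002 0.002 0.003] rz 2.012
[-0.13621108 -0.83614153  6.00647577] [-0.25384728  0.20795111 -0.19476639] 20.01957893371582
```

Call:
{"method": "jog_arm", "body": {"steps": [[[255,0,0,0,0,0,0.17],[255,0,0,0,0,0,0.34],[255,0,0,0,0,0,0.51],[255,0,0,0,0,0,0.68],[255,0,0,0,0,0,0.85],[255,0,0,0,0,0,1],[255,0,0,0,0,0,1]]]}}

```text
t: 5.5
eef_pos: [0.6123, -0.0424, 0.2459]
ee_rot: [-3.14, 0.001, -2.209]
force: [-0.9, -0.2, 5.8]
width: 0.014
gripper_force: 20.0
```

Call:
{"method": "jog_arm", "body": {"steps": [[[255,0,0,0,0,0,0.17],[255,0,0,0,0,0,0.34],[255,0,0,0,0,0,0.51],[255,0,0,0,0,0,0.68],[255,0,0,0,0,0,0.85],[255,0,0,0,0,0,1],[255,0,0,0,0,0,1],[255,0,0,0,0,0,1]]]}}

```text
t: 6.3
eef_pos: [0.6122, -0.0422, 0.2458]
ee_rot: [-3.141, 0.001, -2.99]
force: [-1.8, -0.5, 6.0]
width: 0.0136
gripper_force: 20.0
```

```bash
python3 -c "
from h import *
plan([.612,-.043,.35],-3.0)"
```

```text
t 6.3 pos [ 0.6122 -0.0422  0.2458] rot [-3.141e+00  1.000e-03 -2.990e+00] q6 -1.67 F [-1.8 -0.5  6. ] w 0.0136
shift [ 0.001 -0.003 -0.417] rz 0.012
```

Call:
{"method": "jog_arm", "body": {"steps": [[[120,0,0,0,0,0,0],[120,0,0,0,0,0,0],[120,0,0,0,0,0,0],[120,0,0,-0.2,0,0,0],[120,0,0,-0.35,0,0,0],[120,0,0,-0.35,0,0,0]]]}}

```text
t: 6.9
eef_pos: [0.6141, -0.0424, 0.3384]
ee_rot: [-3.14, 0.009, -2.99]
force: [0.3, -0.0, 0.2]
width: 0.0463
gripper_force: 0.0
```

```bash
python3 -c "
from h import *
plan([.523,.275,.26],-3.286)"
```

```text
t 6.9 pos [ 0.6141 -0.0424  0.3384] rot [-3.14   0.009 -2.99 ] q6 -1.67 F [ 0.3 -0.   0.2] w 0.0463
shift [0.171 1.31  0.31 ] rz 0.377
```

Call:
{"method": "jog_arm", "body": {"steps": [[[60,0.09,0.66,0,0,0,0],[0,0.09,0.66,0,0,0,0],[0,0.09,0.66,0,0,0,0],[0,0.09,0.66,0.1,0,0,0]]]}}

```text
t: 7.3
eef_pos: [0.5652, 0.1214, 0.3101]
ee_rot: [3.14, 0.006, -2.987]
force: [0.9, -0.3, 0.2]
width: 0.0731
gripper_force: 0.0
```

Call:
{"method": "jog_arm", "body": {"steps": [[[0,0.08,0.65,0.1,0,0,0.19],[0,0.08,0.65,0.21,0,0,0.377],[0,0.08,0.65,0.21,0,0,0.377],[0,0.08,0.65,0.21,0,0,0.377],[0,0.08,0.65,0.21,0,0,0.377]]]}}

```text
t: 7.8
eef_pos: [0.5187, 0.2778, 0.2523]
ee_rot: [-3.139, -0.003, 3.0]
force: [0.0, -0.1, 0.1]
width: 0.0875
gripper_force: 0.0
```

```bash
python3 -c "
from h import *
plan([.523,.275,.13],-3.286)
f=grab('top');g=grab('scene')
print(proj(g,[.523,.275,.15]),proj(f,[.523,.275,.15]))
a=f['color'][150:285,305:425];b=g['color'][210:345,370:490]
cv2.imwrite('pics/ab2.png',cv2.resize(np.hstack([a,b])[:,:,::-1],None,fx=3.3,fy=3.3,interpolation=cv2.INTER_CUBIC))"
```

```text
t 7.8 pos [0.5187 0.2778 0.2523] rot [-3.139e+00 -3.000e-03  3.000e+00] q6 -2.54 F [ 0.  -0.1  0.1] w 0.0875
shift [-0.02  -0.008  0.489] rz 0.004
[[433.97109957 287.32369198]] [[215.14889968 244.93056723]]
```

View pics/ab2.png

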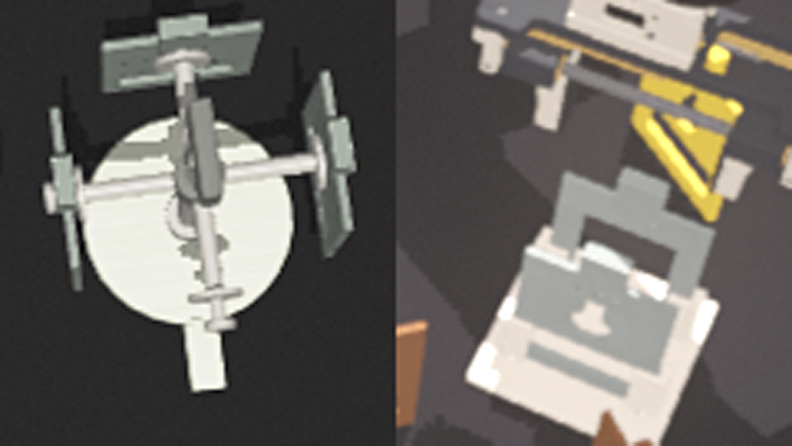

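The branch is now over the tongue, with the head at crop (220,322) and the tongue tip at (207,390). The tab shows at the predicted pixel, scene (434,288). Descending to grip it.

Call:
{"method": "jog_arm", "body": {"newtons": 30, "steps": [[[0,-0.02,-0.008,0,0,0,0],[0,-0.02,-0.008,0.2,0,0,0],[0,-0.02,-0.008,0.35,0,0,0],[0,-0.02,-0.008,0.47,0,0,0],[0,-0.02,-0.008,0.47,0,0,0]]]}}

```text
t: 8.4
eef_pos: [0.5237, 0.2697, 0.1336]
ee_rot: [-3.137, -0.005, 2.995]
force: [-0.6, -1.2, -0.3]
width: 0.0875
gripper_force: 0.0
```

```bash
python3 -c "
from h import *
plan([.523,.275,.122],-3.286)
f=grab('top');a=-2.999;h=.178;u=np.array([np.cos(a),np.sin(a),0]);c=np.array([.6123,-.0425,h])
print(proj(f,[c+u*.095,c+u*.076,[.6123-.122*np.cos(.142),-.0425-.122*np.sin(.142),.01]]))
print('seen head',305+220/3.3,150+322/3.3,'sh',305+215/3.3,150+295/3.3,'tip',367.7,268.2)
"
```

```text
t 8.4 pos [0.5237 0.2697 0.1336] rot [-3.137 -0.005  2.995] q6 -2.52 F [-0.6 -1.2 -0.3] w 0.0875
shift [0.006 0.021 0.046] rz -0.003
[[371.36098468 247.82579426]
 [370.12706003 238.82053897]
 [368.79395543 266.97873234]]
seen head 371.6666666666667 247.57575757575756 sh 370.1515151515151 239.3939393939394 tip 367.7 268.2
```

Call:
{"method": "jog_arm", "body": {"newtons": 6, "steps": [[[0,0.003,0.02,0.044,0,0,0],[0,0.003,0.02,0.044,0,0,0],[255,0.003,0.02,0.044,0,0,0],[255,0.003,0.02,0.044,0,0,0],[255,0.003,0.02,0.044,0,0,0],[255,0.003,0.02,0.044,0,0,0],[255,0.003,0.02,0.044,0,0,0],[255,0.003,0.02,0.044,0,0,0]]]}}

```text
t: 9.25
eef_pos: [0.5251, 0.2777, 0.1264]
ee_rot: [3.141, 0.0, 2.997]
force: [-0.1, -0.2, 0.5]
width: 0.0449
gripper_force: 0.4
```

Call:
{"method": "jog_arm", "body": {"steps": [[[255,0,0,0,0,0,0],[255,0,0,0,0,0,0]]]}}

```text
t: 9.45
eef_pos: [0.5253, 0.2769, 0.127]
ee_rot: [-3.14, 0.001, 2.997]
force: [0.5, -0.1, -1.2]
width: 0.03
gripper_force: 6.8
```

Call:
{"method": "jog_arm", "body": {"newtons": 40, "steps": [[[255,0,0,0,0,0,0],[255,0,0,0,0,0,0],[255,0,0,-0.1,0,0,0],[255,0,0,-0.25,0,0,0],[255,0,0,-0.4,0,0,0],[255,0,0,-0.6,0,0,0],[255,0,0,-0.8,0,0,0],[255,0,0,-0.8,0,0,0]]]}}

```text
t: 10.25
eef_pos: [0.5276, 0.2791, 0.3341]
ee_rot: [3.133, 0.009, 2.997]
force: [0.1, 0.7, -2.3]
width: 0.0296
gripper_force: 40.7
```

```bash
python3 -c "
from h import *
a=-2.995;u=np.array([np.cos(a),np.sin(a),0]);c=np.array([.6123,-.0425,0])
print(c+u*.095)
plan(c+u*.15+[0,0,.34],-2.995)
f=grab('scene','lift')
cv2.imwrite('pics/lift.png',cv2.resize(f['color'][150:345,320:520,::-1],None,fx=3,fy=3))"
```

```text
[ 0.51831892 -0.05637648  0.        ]
t 10.25 pos [0.5276 0.2791 0.3341] rot [3.133 0.009 2.997] q6 -2.53 F [ 0.1  0.7 -2.3] w 0.0296
shift [ 0.054 -1.396 -0.036] rz -0.37
```

View pics/lift.png

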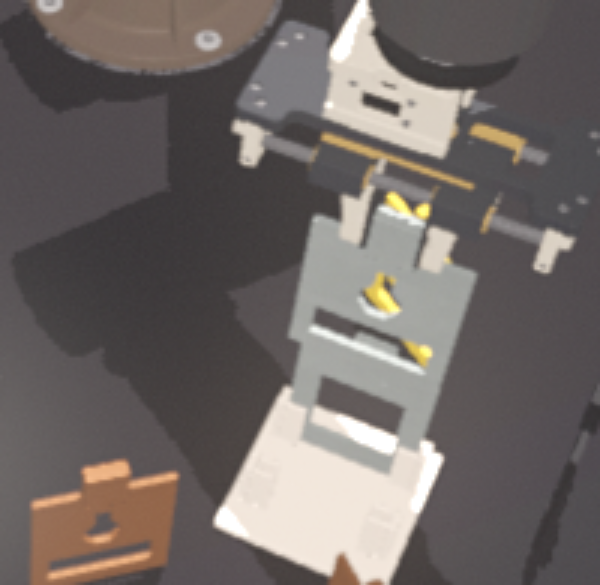

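The insert is held square at crop (380,290) and the spare is still in place in the rack. Carrying it to the tree now.

Call:
{"method": "jog_arm", "body": {"steps": [[[255,0.02,-0.15,-0.03,0,0,0],[255,0.02,-0.35,-0.03,0,0,0],[255,0.02,-0.55,-0.03,0,0,0],[255,0.02,-0.7,-0.03,0,0,0],[255,0.02,-0.7,-0.03,0,0,0]]]}}

```text
t: 10.8
eef_pos: [0.4933, 0.1017, 0.3329]
ee_rot: [-3.141, -0.001, 2.994]
force: [0.4, 0.8, -1.1]
width: 0.0293
gripper_force: 40.7
```

Call:
{"method": "jog_arm", "body": {"steps": [[[255,0.03,-0.15,0,0,0,-0.12],[255,0.03,-0.35,0,0,0,-0.25],[255,0.03,-0.55,0,0,0,-0.37],[255,0.03,-0.7,0,0,0,-0.37],[255,0.03,-0.7,0,0,0,-0.37],[255,0.03,-0.7,0,0,0,-0.37]]]}}

```text
t: 11.4
eef_pos: [0.4618, -0.0673, 0.3326]
ee_rot: [3.141, -0.002, -2.998]
force: [-0.2, -0.5, -3.2]
width: 0.0299
gripper_force: 40.7
```

```bash
python3 -c "
from h import *
a=-2.995;u=np.array([np.cos(a),np.sin(a),0]);c=np.array([.6123,-.0425,0])
plan(c+u*.095+[0,0,.32],-2.995)"
```

```text
t 11.4 pos [ 0.4618 -0.0673  0.3326] rot [ 3.141e+00 -2.000e-03 -2.998e+00] q6 -1.71 F [-0.2 -0.5 -3.2] w 0.0299
shift [-0.23   0.011  0.05 ] rz -0.004
```

Call:
{"method": "jog_arm", "body": {"steps": [[[255,-0.15,0.011,0,0,0,0],[255,-0.232,0.011,0.03,0,0,0],[255,-0.232,0.011,0.06,0,0,0],[255,-0.232,0.011,0.06,0,0,0],[255,-0.232,0.011,0.06,0,0,0]]]}}

```text
t: 11.9
eef_pos: [0.5188, -0.055, 0.3183]
ee_rot: [-3.142, -0.001, -2.995]
force: [-0.2, 0.2, -0.9]
width: 0.0295
gripper_force: 40.7
```

Call:
{"method": "jog_arm", "body": {"steps": [[[255,0,0,0.008,0,0,0],[255,0,0,0.008,0,0,0]]]}}

```text
t: 12.1
eef_pos: [0.5189, -0.0555, 0.3171]
ee_rot: [3.141, 0.001, -2.995]
force: [-0.5, 0.2, -2.5]
width: 0.0297
gripper_force: 40.7
```

Call:
{"method": "jog_arm", "body": {"steps": [[[255,0,0,0.008,0,0,0],[255,0,0,0.008,0,0,0]]]}}

```text
t: 12.3
eef_pos: [0.519, -0.0557, 0.3148]
ee_rot: [3.141, 0.0, -2.996]
force: [-0.1, 0.1, -1.4]
width: 0.0295
gripper_force: 40.7
```

Call:
{"method": "jog_arm", "body": {"steps": [[[255,0,0,0.012,0,0,0],[255,0,0,0.012,0,0,0]]]}}

```text
t: 12.5
eef_pos: [0.519, -0.0558, 0.3113]
ee_rot: [3.141, -0.001, -2.996]
force: [0.1, 0.5, -0.5]
width: 0.0296
gripper_force: 40.7
```

Call:
{"method": "jog_arm", "body": {"steps": [[[255,0,0,0.006,0,0,0],[255,0,0,0.006,0,0,0]]]}}

```text
t: 12.7
eef_pos: [0.5191, -0.0557, 0.31]
ee_rot: [3.142, -0.0, -2.996]
force: [-0.1, -0.5, -1.0]
width: 0.0296
gripper_force: 40.7
```

Call:
{"method": "jog_arm", "body": {"steps": [[[255,0,0,0.006,0,0,0],[255,0,0,0.006,0,0,0]]]}}

```text
t: 12.9
eef_pos: [0.5192, -0.0557, 0.3086]
ee_rot: [3.142, -0.0, -2.996]
force: [0.2, -1.2, -0.7]
width: 0.0298
gripper_force: 40.7
```

Call:
{"method": "jog_arm", "body": {"steps": [[[255,0,0,0.006,0,0,0],[255,0,0,0.006,0,0,0]]]}}

```text
t: 13.1
eef_pos: [0.5191, -0.0557, 0.307]
ee_rot: [3.142, -0.0, -2.996]
force: [-0.3, -0.3, -1.6]
width: 0.0293
gripper_force: 40.7
```

Call:
{"method": "jog_arm", "body": {"steps": [[[255,0,0,0.006,0,0,0],[255,0,0,0.006,0,0,0]]]}}

```text
t: 13.3
eef_pos: [0.5192, -0.0557, 0.3057]
ee_rot: [-3.142, 0.0, -2.996]
force: [0.3, -0.4, -0.8]
width: 0.0295
gripper_force: 40.7
```

Call:
{"method": "jog_arm", "body": {"steps": [[[255,0,0,0.006,0,0,0],[255,0,0,0.006,0,0,0]]]}}

```text
t: 13.5
eef_pos: [0.5197, -0.0558, 0.3054]
ee_rot: [-3.141, 0.002, -2.995]
force: [-1.5, 0.9, 5.4]
width: 0.0292
gripper_force: 40.8
```

Call:
{"method": "jog_arm", "body": {"steps": [[[255,0,0,-0.03,0,0,0],[255,0.08,0,-0.03,0,0,0],[255,0.12,0,-0.03,0,0,0],[255,0.12,0,0.08,0,0,0],[255,0.12,0,0.2,0,0,0],[255,0.12,0,0.298,0,0,0],[255,0.12,0,0.298,0,0,0],[255,0.12,0,0.298,0,0,0]]]}}

```text
t: 14.3
eef_pos: [0.4898, -0.0602, 0.2305]
ee_rot: [-3.141, -0.0, -2.995]
force: [0.2, 0.8, -0.7]
width: 0.0295
gripper_force: 40.7
```

```bash
python3 -c "
from h import *
a=-2.995;u=np.array([np.cos(a),np.sin(a),0]);c=np.array([.6123,-.0425,0])
plan(c+u*.085+[0,0,.2295],-2.995)
f=grab('top');g=grab('scene')
A=f['color'][170:290,315:435];b=g['color'][180:300,220:340]
cv2.imwrite('pics/ins.png',cv2.resize(np.hstack([A,b])[:,:,::-1],None,fx=3.3,fy=3.3,interpolation=cv2.INTER_CUBIC))"
```

```text
t 14.3 pos [ 0.4898 -0.0602  0.2305] rot [-3.141 -0.    -2.995] q6 -1.7 F [ 0.2  0.8 -0.7] w 0.0295
shift [-0.155 -0.001  0.004] rz -0.0
```

View pics/ins.png

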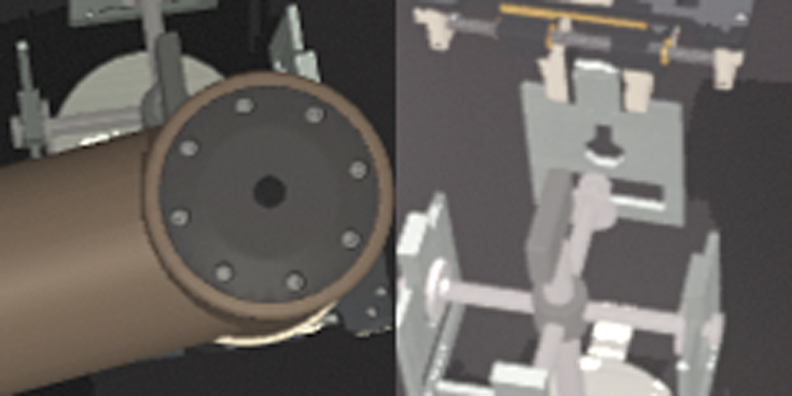

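The right crop has the keyhole (603,145) facing the stud head (597,190), and they line up sideways. Inserting in steps.

Call:
{"method": "jog_arm", "body": {"steps": [[[255,-0.03,0,0.003,0,0,0],[255,-0.06,0,0.003,0,0,0],[255,-0.09,0,0.003,0,0,0],[255,-0.1,0,0.003,0,0,0],[255,-0.1,0,0.003,0,0,0]]]}}

```text
t: 14.9
eef_pos: [0.5147, -0.0564, 0.2287]
ee_rot: [-3.142, -0.001, -2.996]
force: [-0.1, 0.0, -1.5]
width: 0.0296
gripper_force: 40.7
```

Call:
{"method": "jog_arm", "body": {"steps": [[[255,-0.03,0,0,0,0,0],[255,-0.058,0,0,0,0,0],[255,-0.058,0,0,0,0,0],[255,-0.058,0,0,0,0,0]]]}}

```text
t: 15.3
eef_pos: [0.5287, -0.0543, 0.2288]
ee_rot: [-3.142, -0.001, -2.996]
force: [-0.5, 0.9, -1.8]
width: 0.0299
gripper_force: 40.7
```

Call:
{"method": "jog_arm", "body": {"steps": [[[255,0,0,0.02,0,0,0],[255,0,0,0.04,0,0,0],[255,0,0,0.06,0,0,0],[255,0,0,0.076,0,0,0],[255,0,0,0.076,0,0,0]]]}}

```text
t: 15.8
eef_pos: [0.5281, -0.0544, 0.2092]
ee_rot: [3.142, -0.001, -2.996]
force: [0.0, -0.2, -1.0]
width: 0.0296
gripper_force: 40.7
```

Call:
{"method": "jog_arm", "body": {"steps": [[[255,0,0,0.006,0,0,0],[255,0,0,0.012,0,0,0],[255,0,0,0.012,0,0,0]]]}}

```text
t: 16.1
eef_pos: [0.5288, -0.0543, 0.2071]
ee_rot: [-3.142, 0.0, -2.996]
force: [-0.6, 0.7, -0.7]
width: 0.0295
gripper_force: 40.7
```

Call:
{"method": "jog_arm", "body": {"steps": [[[255,0,0,0.004,0,0,0],[255,0,0,0.006,0,0,0],[255,0,0,0.006,0,0,0]]]}}

```text
t: 16.4
eef_pos: [0.529, -0.0544, 0.2067]
ee_rot: [-3.141, 0.001, -2.995]
force: [-3.3, 0.8, 6.8]
width: 0.0297
gripper_force: 40.9
```

The plate has come to rest on the neck at the expected height. Releasing it.

Call:
{"method": "jog_arm", "body": {"newtons": 10, "steps": [[[255,0,0,-0.003,0,0,0],[255,0,0,-0.003,0,0,0],[130,0,0,-0.003,0,0,0],[90,0,0,-0.003,0,0,0],[90,0,0,-0.003,0,0,0],[90,0,0,-0.003,0,0,0]]]}}

```text
t: 17.0
eef_pos: [0.529, -0.0544, 0.2066]
ee_rot: [-3.141, 0.001, -2.995]
force: [-1.1, -0.5, 3.8]
width: 0.0545
gripper_force: 2.7
```

Call:
{"method": "jog_arm", "body": {"steps": [[[90,0,0,-0.08,0,0,0],[90,0,0,-0.2,0,0,0],[90,0,0,-0.4,0,0,0],[90,0.2,0,-0.6,0,0,0],[90,0.4,0.6,-0.6,0,0,0],[90,0.4,0.9,-0.6,0,0,0],[90,0.4,0.9,-0.6,0,0,0],[90,0.4,0.9,-0.6,0,0,0]]]}}

```text
t: 17.8
eef_pos: [0.4088, 0.1224, 0.3541]
ee_rot: [3.141, -0.0, -2.997]
force: [0.7, 0.9, 0.5]
width: 0.0568
gripper_force: 0.0
```

Call:
{"method": "jog_arm", "body": {"steps": [[[90,0,0.3,0,0,0,0],[90,0,0.3,0,0,0,0],[90,0,0.3,0,0,0,0]]]}}

```text
t: 18.1
eef_pos: [0.3984, 0.1982, 0.3533]
ee_rot: [-3.141, -0.002, -2.992]
force: [0.3, -1.0, 0.0]
width: 0.0568
gripper_force: 0.0
```

```bash
python3 -c "
from h import *
f=grab('top');g=grab('scene')
A=f['color'][150:285,305:425];b=g['color'][195:330,210:330]
cv2.imwrite('pics/fin.png',cv2.resize(np.hstack([A,b])[:,:,::-1],None,fx=3.3,fy=3.3,interpolation=cv2.INTER_CUBIC))
s=arm.get_state();print(s['t'],s['force'],s['width'])"
```

```text
18.2 [-0.38707285  0.62088876 -0.29631211] 0.05678453163933736
```

View pics/fin.png

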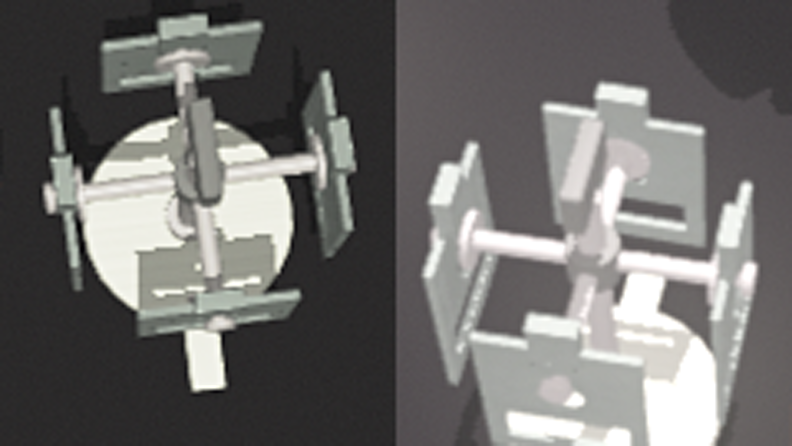

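The insert hangs level on the branch (left crop 218,310), with the head in front of the slot and the branch over the tongue. Nothing else has moved and the arm is clear.

```bash
python3 -c "
from station import arm
print(arm.job_done())"
```

```text
the job is handed in; nothing more can be done
None
```

The keyhole insert hangs on the empty branch, which points over the tongue, and I handed the job in at about 18 s with the gripper released and clear; the judging result was not shown.

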